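# Draw the collecting tin from under the drying rack with the hook and box it

### The arm

A 6-joint arm with a two-finger parallel gripper is mounted at the origin on the work surface. World frame = base frame: x ahead of the robot, y to its left, z up, the work surface at z = 0. Lengths are in mm, angles in degrees, forces in N, time in s.
With the tool pointing down it reaches from about 350 to 850 mm from the base axis. Payload 8.1 kg.
Tool frame: the origin (TCP) lies midway between the tips of the shut fingers; the grasp point (between the pads) lies 19 mm behind it; z points along the fingers, y is the direction in which the jaws open and shut (so a half turn about z gives the same grasp; the last joint's range is limited). The gripper opens to 85 mm and grips with 20 to 120 N. Pads are 22 mm wide; open, the fingers measure 114 mm over their backs; the gripper's body (76 mm by 85 mm) begins 54 mm behind the grasp point. The pads swing forward as they close: fully open they stand 13 mm farther back than shut.
Start: joints at [-69.866, 7.471, 85.268, -0, 87.261, -4.893], TCP at [253.845, -543.662, 231.292] pointing down, gripper open.
Joint ranges: [-169.43, 169.43], [-51.17, 129.36], [1.28, 143.12], [-76.62, 256.62], [0, 156.53], [-152.29, 152.29]. Speed limits (degrees/s): [136.94, 136.94, 159.86, 180, 180, 180].

### API

Orientations are given as [roll, pitch, yaw] about the fixed x, y, z axes, in that order (R = Rz(yaw) Ry(pitch) Rx(roll)).
In Python, from bench import r gives the robot as it stands.
- The arm moves only by the tool carry_out, never from a script. Its argument "increments" is a list of rows, each a list of 3 entries, a list of its own where there are three numbers: the shift along the tool's x, y, z in m, then the turn, a rotation vector about the tool's x, y, z in rad, then the closure, from 0 (fully open) to 1 (shut). A call has 1 to 12 rows; each row shifts and turns the pose as measured when the row begins, along the tool's axes as they then stand; what a row does not reach is not made up. A row lasts 1/10 s, in which the tool goes at most 50 mm and 8.59 degrees, less where a joint would pass 70% of its speed; a pose out of reach is approached as far as the arm can. A call with a gripper value outside its range is refused whole. The fingers move at their own pace and stop on an object; "newtons" is the grip in N (left out, the last holds). Time passes only in rows, so rows that do not move let the fingers close. It gives the time, the measured TCP pose, the force and the opening at its end, in the units of the state.
- r.sense(): the state, without advancing time (a new reading comes with each control period).
- r.snapshot(name): name is "scene" or "top" or "wrist"; returns a dict with "image" (384x512x3 uint8, blue, green, red), "vertical_fov" (degrees; the focal length in pixels is half the picture's height over the tangent of half this angle, whatever the lens; pixels are square), "cx", "cy" (the principal point, pixels), "rvec" (rotation vector, rad) and "tvec" (3), from world to camera coordinates, as OpenCV has them. Camera axes: x right, y down, z forward; pixel columns grow to the right and rows downward; lengths in mm; the calibration is good to about 2 mm. A picture is of the moment at which its call begins. There is no depth.
- r.hand_in(): hands the job in, once; it reports no verdict.
The state is a dict: "time": time; "joint_pos": joint angles; "qd": joint speeds; "joint_efforts": joint torques, N m; "tool_pos": TCP position; "tcp_rot": TCP orientation; "ft_force": force on the tool from outside, world axes, zero at the start; "wrist_torque": the same for the moment, N m; "finger_gap": finger opening in mm.
Only numpy, scipy, OpenCV 4.12 (cv2) and the standard library are available. Lean on these libraries where they do the work, as an engineer would, in place of code of your own. Each camera call takes 0.05 s, during which the arm holds its last target.

### The job

The square collecting tin has slid under the low drying rack, where the gripper cannot get at it. Pick up the long-handled hook, use it to drag the tin along the desk until it is fully out in front of the rack, and lay the hook back flat on the desk; only then grip the tin, and stand it upright on the cork inside the open box, lowering it rather than dropping it. Do not touch the tin with the gripper until it is out from under the rack, and leave the other things on the desk where they are.

Things in the scene. Friction and masses are not known exactly. Their poses are not given: they have to be found in the camera images.
- hook: Hook tool lying flat, 200 mm long, 20 mm high, 0.15 kg: pale wooden handle 90 long x 18 wide x 20 high, 12 mm square steel shaft, then a steel arm at right angles. Origin: underside of the handle's middle; x axis towards the hooked end, z up; balance at x = 25 mm. The arm spans x = 145 to 155 (dragging face at 145), y = -6 to +50 mm (left, seen from the handle), 20 high. Swaps sides with the box.
- tin: Dented aluminium collecting tin, a closed square box 62 x 62 mm and 42 mm high with rounded edges, about 0.18 kg (varies). Origin: centre of its underside, x and y square to its sides, z up. Starts on the desk under the rack, its near side 15 to 35 mm behind the rack's front edge.
- rack: Low drying rack, fixed: wooden frame 354 mm wide (y), 200 deep (x), brass rods front to back 34 mm apart, on four 14 mm corner posts (front ones at y = -170 and +170); open on all sides. Underside 56, top 64 mm above the desk. Origin: middle of its front edge, at desk level; x axis points into the rack, away from the robot (negative x is in front), y left, z up.
- box: Open pine specimen box lined with cork, fixed to the desk, 170 x 170 mm outside, 156 mm inside, walls 30 mm high and 7 mm thick. Origin: centre of its underside at desk level; the cork floor is 12 mm above it. z up.
- lens: Bystander: hand lens lying flat, 80 mm round with a bone handle, 125 mm long. Origin: under the centre of the round part.
- bottle: Bystander: standing amber glass bottle, 60 mm wide, 120 mm high. Origin: centre of its underside.
- calipers: Bystander: brass calipers lying open, about 150 mm long, 8 mm high. Origin: under the pivot.
- pillbox: Bystander: round aluminium pill tin 47 mm across and 26 mm high, also under the rack, to the left of the square tin (+y of the rack). Origin: centre of its underside.
- weight: Bystander: small brass knobbed weight, 38 mm across, 40 mm high, near the robot on its left. Origin: centre of its underside.
- ammonite: Bystander: ammonite fossil disc 68 mm across, 18 mm high, under the rack at its far left corner. Origin: centre of its underside.
Mind the look-alikes: they are no part of the job. What is shaped like the tin but blue is not meant.

How it is judged:
By the outcome, as a careful person would: the job done as asked, in the order asked, and still so for the second after the job is handed in, with the robot touching nothing.
It also fails if it takes over 72 s, if anything falls off the work surface, if the arm or the gripper's body presses on something with over 40 N, if the wrist force passes 120 N, or if a joint passes its speed limit or range.

## Working session

There is one attempt and no reset: what is moved stays moved. The work goes in short steps, Python scripts to look and compute and a tool call to move; the robot and the scene stay as the last step left them, time stands still between calls to the robot, and variables do not carry over. Pictures are saved under pics/ and viewed, and the job is handed in when it is done.

Besides the shell and the picture viewer there is one more tool, called after "Call:" by a JSON object that holds its "name" and its "arguments". carry_out: Moves the arm, as the interface text tells. Its arguments: {"type":"object","properties":{"increments":{"type":"array"},"newtons":{"type":"number"}},"required":["increments"]}

```bash
ls; mkdir -p pics
python3 - <<'E'
from bench import r
import cv2
for n in ["scene","top","wrist"]:
    s=r.snapshot(n); cv2.imwrite(f"pics/{n}0.png",s["image"])
    print(n,s["vertical_fov"],s["cx"],s["cy"],s["rvec"],s["tvec"])
print(r.sense())
E
```

```text
pics
scene 47.46928196773353 254.63737721050802 181.36572811698585 [ 0.9588784   2.50135487 -1.06760746] [ 494.61039281 -195.25494674 1525.66579563]
top 47.15963660688732 252.17350747990517 189.50937581255695 [ 2.15826406 -2.19818639  0.09176761] [ -57.60156224  606.31535051 1363.22557356]
wrist 65.40572396697384 259.63955722256856 188.66407883917086 [-2.44025965  1.55336375  0.22617975] [-598.29454867  -35.47983705  379.88033922]
{'time': 0.15, 'joint_pos': array([-6.98682569e+01,  7.50612652e+00,  8.53146702e+01, -5.25761087e-04,
        8.72629815e+01, -4.89365078e+00]), 'qd': array([-0.04358524, -0.1728072 , -0.17061724, -0.03754778,  0.00602977,
       -0.04540524]), 'joint_efforts': array([ 9.12609175e-04, -5.70063794e+01, -5.01157880e+01, -1.80039201e-04,
        9.56588628e-03,  5.09723634e-05]), 'tool_pos': array([ 253.67524929, -543.26230654,  230.47808374]), 'tcp_rot': array([-1.79916482e+02, -6.62361610e-03,  2.50254145e+01]), 'ft_force': array([-1.32753897,  0.04836384, -0.0553039 ]), 'wrist_torque': array([ 0.04174704, -0.00191232, -0.03925133]), 'finger_gap': 85.54411864781065}
```

View pics/scene0.png

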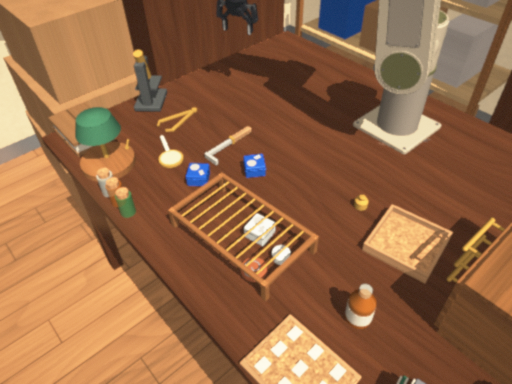

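View pics/top0.png

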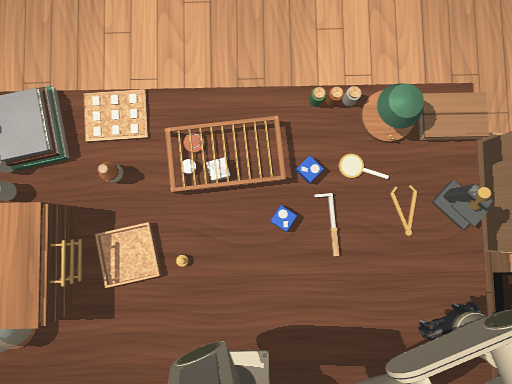

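View pics/wrist0.png

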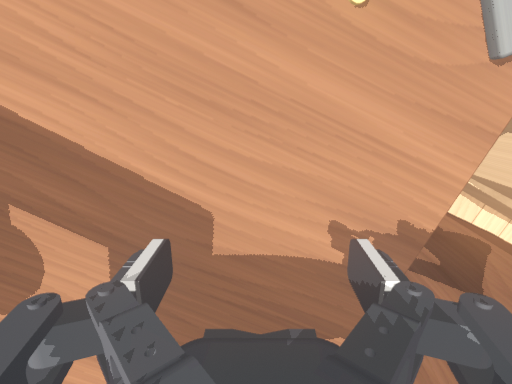

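The top view shows the hook at about (333,225), with its arm at (318,195) pointing left. The square tin is under the rack at (217,168), with the pillbox at (189,166), the box at (128,255), and blue look-alikes at (285,217) and (311,169). Next I measure them by casting rays.

```bash
cat > h.py <<'E'
import numpy as np, cv2
from bench import r
def cam(n):
    s=r.snapshot(n); im=s["image"]; f=im.shape[0]/2/np.tan(np.radians(s["vertical_fov"])/2)
    K=np.array([[f,0,s["cx"]],[0,f,s["cy"]],[0,0,1.]]); R=cv2.Rodrigues(np.array(s["rvec"],float))[0]
    return im,K,R,np.array(s["tvec"],float).reshape(3)
def toplane(c,px,z):
    im,K,R,t=c; px=np.atleast_2d(np.array(px,float))
    d=(np.linalg.inv(K)@np.c_[px,np.ones(len(px))].T).T@R; o=-R.T@t
    return o+d*((z-o[2])/d[:,2])[:,None]
def proj(c,P):
    im,K,R,t=c; q=(K@(R@np.atleast_2d(P).T+t[:,None])).T; return q[:,:2]/q[:,2:]
E
python3 - <<'E'
from h import *
c=cam("top"); im=c[0]
print("cam",-c[2].T@c[3])
def crop(x0,y0,x1,y1,k,n): cv2.imwrite(n,cv2.resize(im[y0:y1,x0:x1],None,fx=k,fy=k,interpolation=cv2.INTER_CUBIC))
crop(155,105,300,200,5,"pics/c_rack.png"); crop(265,150,365,270,5,"pics/c_hook.png"); crop(80,210,200,300,6,"pics/c_box.png")
c=cam("scene"); im=c[0]
print("cam",-c[2].T@c[3])
crop(160,115,330,300,3,"pics/s_rack.png")
E
```

```text
cam [ 488.27289384  -67.71820052 1409.37008451]
cam [1169.89458207  607.16548076  934.40719211]
```

View pics/c_rack.png

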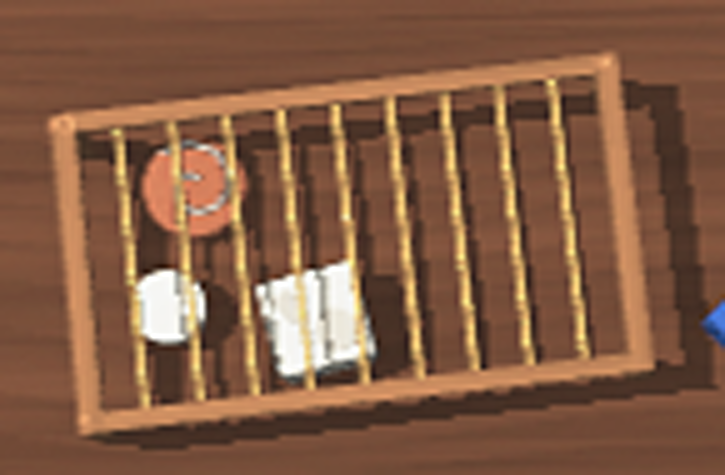

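View pics/c_hook.png

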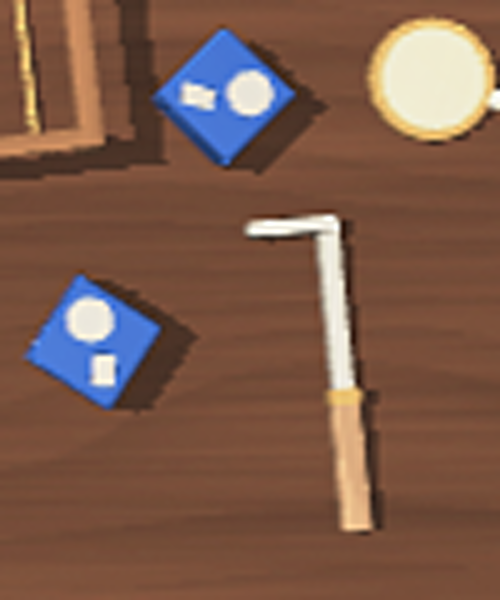

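View pics/c_box.png

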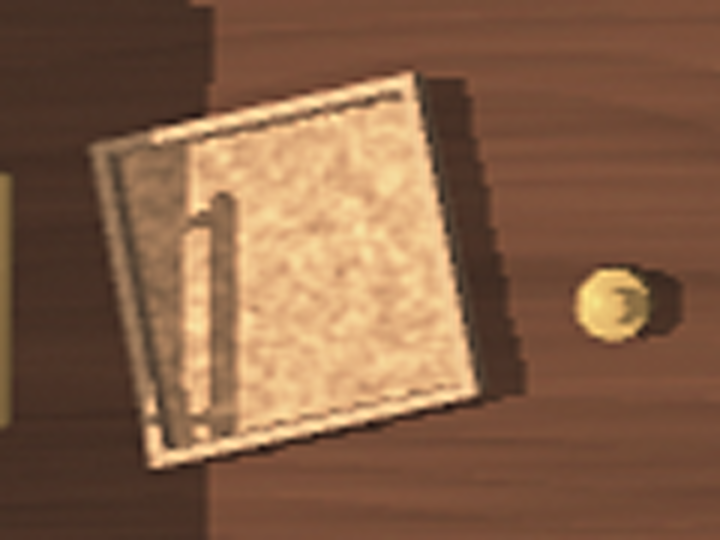

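View pics/s_rack.png

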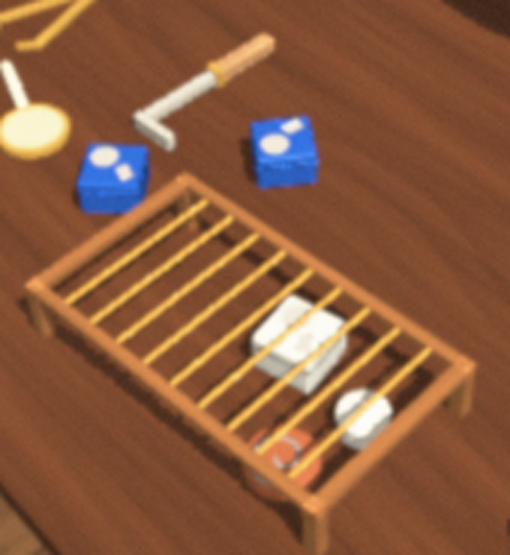

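Run:
```python
from h import *
np.set_printoptions(precision=1,suppress=True)
c=cam("top"); im=c[0]
def P(pts,off,k,z): return toplane(c,(np.array(pts,float)+.5)/k-.5+np.array(off),z)
def yaw(v): return np.degrees(np.arctan2(v[1],v[0]))
R=P([(83,432),(652,368),(615,55),(52,120)],(155,105),5,64)[:,:2]
print("rack",R,"w",np.linalg.norm(R[0]-R[1]),np.linalg.norm(R[2]-R[3]),"d",np.linalg.norm(R[3]-R[0]),np.linalg.norm(R[2]-R[1]))
o=(R[0]+R[1])/2; print("origin",o,"yaw",yaw(R[0]-R[1])-90,yaw(R[3]-R[2])-90,yaw(R[3]-R[0]))
T=P([(258,288),(350,262),(376,356),(284,376)],(155,105),5,42)[:,:2]
print("tin",T,[np.linalg.norm(T[i]-T[(i+1)%4]) for i in range(4)],T.mean(0),[yaw(T[i]-T[(i+1)%4]) for i in range(4)])
H=P([(340,528),(373,528),(362,392),(328,392),(340,216),(246,222),(246,236)],(265,150),5,20)[:,:2]
print("hook",H)
B=P([(90,150),(412,72),(478,395),(152,467)],(80,210),6,30)[:,:2]
print("box",B,B.mean(0),[np.linalg.norm(B[i]-B[(i+1)%4]) for i in range(4)],[yaw(B[i]-B[(i+1)%4]) for i in range(4)])
pb=P([(168,307)],(155,105),5,26); print("pill",pb)
# handle mask
hsv=cv2.cvtColor(im,cv2.COLOR_BGR2HSV); print(hsv[240:250:3,330:340])
print("blues",P([(225,97),(93,342)],(265,150),5,42))
```

```text
rack [[ 601.9  179.9]
 [ 635.  -170.3]
 [ 831.3 -152. ]
 [ 796.7  198.6]] w 351.688403264881 352.3313151450211 d 195.73041044952134 197.2250429658007
origin [618.4   4.8] yaw 5.396679564555157 5.639729130540999 5.486341270721371
tin [[692.4  73.9]
 [707.8  16. ]
 [648.1   0.5]
 [636.6  58.2]] [np.float64(59.927567940953985), np.float64(61.656666064493535), np.float64(58.81860569710868), np.float64(57.969091800375736)] [671.2  37.1] [np.float64(104.89544888229351), np.float64(14.550280978569809), np.float64(-78.70405237946369), np.float64(-164.2608765641859)]
hook [[ 394.7 -316.6]
 [ 394.3 -337.3]
 [ 479.2 -333.3]
 [ 479.6 -311.9]
 [ 590.5 -323.2]
 [ 587.8 -263.6]
 [ 578.9 -263.3]]
box [[472.7 425.6]
 [510.1 258.2]
 [343.2 223.9]
 [309.6 391.7]] [408.9 324.8] [np.float64(171.55084509308136), np.float64(170.4047461410927), np.float64(171.21093253081904), np.float64(166.53580190478394)] [np.float64(102.59490662207483), np.float64(11.620886805613937), np.float64(-78.69805284264984), np.float64(-168.26978356593972)]
pill [[683.6 132.7  26. ]]
[[[ 10 133 121]
  [ 12 119 120]
  [ 14 109 185]
  [ 15 106 232]
  [ 15 107 222]
  [ 15 107 220]
  [ 15 106 226]
  [ 14 111 211]
  [ 10 119  73]
  [ 11 126  73]]

 [[ 10 135 119]
  [ 11 123 120]
  [ 14 108 191]
  [ 17  98 242]
  [ 15 105 229]
  [ 15 108 222]
  [ 14 108 224]
  [ 14 112 211]
  [ 11 111  92]
  [ 10 126  69]]

 [[ 10 137 121]
  [ 10 130 122]
  [ 13 115 167]
  [ 15 107 227]
  [ 16 101 234]
  [ 15 104 227]
  [ 14 109 220]
  [ 14 111 215]
  [ 13 109 162]
  [  8 124  66]]

 [[  9 129 115]
  [ 10 131 115]
  [ 12 118 141]
  [ 14 112 214]
  [ 17 100 240]
  [ 16 102 233]
  [ 15 107 226]
  [ 14 109 222]
  [ 14 110 194]
  [ 10 122  46]]]
blues [[ 664.9 -249.7   42. ]
 [ 513.3 -163.3   42. ]]
```

Call:
{"name": "carry_out", "arguments": {"increments": [[[0,0,0],[0,0,0.128],0],[[0,0,0],[0,0,0.128],0],[[0,0,0],[0,0,0.128],0],[[0.024,-0.026,0.009],[0,0,0],0],[[0.024,-0.026,0.009],[0,0,0],0],[[0.024,-0.026,0.009],[0,0,0],0],[[0.024,-0.026,0.009],[0,0,0],0],[[0.024,-0.026,0.009],[0,0,0],0],[[0.024,-0.026,0.009],[0,0,0],0],[[0.024,-0.026,0.009],[0,0,0],0],[[0.024,-0.026,0.009],[0,0,0],0]], "newtons": 60}}

```text
time: 1.4
tool_pos: [441.5, -325.7, 157.4]
tcp_rot: [179.8, -0.0, 1.6]
ft_force: [0.1, -0.4, -0.9]
finger_gap: 85.2
```

Run:
```python
from h import *
c=cam("wrist"); cv2.imwrite("pics/w1.png",c[0]); s=r.sense(); print(s["tool_pos"],s["tcp_rot"],s["time"])
```

```text
[ 443.916054   -321.08957727  155.44781488] [-1.79979150e+02 -6.70675091e-02  1.72491927e+00] 1.45
```

View pics/w1.png

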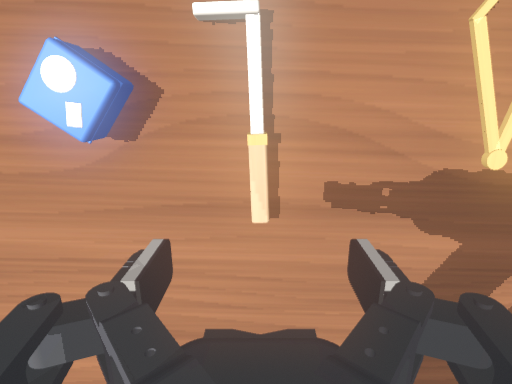

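The wrist view shows the handle from (261,222) up to the ferrule at (257,135), the shaft up to (252,15), and the arm tip at (195,10).

Run:
```python
from h import *
np.set_printoptions(precision=1,suppress=True)
c=cam("wrist"); im=c[0]
hsv=cv2.cvtColor(im,cv2.COLOR_BGR2HSV); 
g=im[:,:,:].astype(int).min(2)
for v in (150,180,210): print(v,hsv[v,240:280,2])
print(hsv[205:230,260,2], hsv[125:150,257,2])
H=toplane(c,[(252,221.5),(269,220.5),(268,135),(247,135),(260,0),(194,4),(195,17)],20)
print(H); print(r.sense()["tool_pos"],r.sense()["tcp_rot"], -c[2].T@c[3])
```

```text
150 [195 195 195 195 196 196 196 196 196 196 198 198 198 206 255 255 255 255
 255 255 255 255 255 255 255 255 255 255 255 255 255 227 184 162 159 159
 159 159 158 158]
180 [199 199 199 199 199 199 199 199 200 200 200 200 200 200 201 255 255 255
 255 255 255 255 255 255 255 255 255 255 255 255 255 255 221 171 159 158
 159 159 159 158]
210 [177 178 177 177 178 179 178 178 179 179 179 179 179 179 180 180 255 255
 255 255 255 255 255 255 255 255 255 255 255 255 255 255 245 207 156 145
 145 144 145 144]
[255 255 255 255 255 255 255 255 255 255 255 255 255 255 255 255 255 255
 255 255 255 213 191 190 191] [255 255 255 255 255 255 255 255 255 255 255 255 253 255 255 255 255 255
 255 255 255 255 255 255 255]
[[ 400.3 -313.4   20. ]
 [ 401.9 -330.4   20. ]
 [ 486.6 -326.2   20. ]
 [ 486.  -306.9   20. ]
 [ 595.7 -315.5   20. ]
 [ 591.2 -261.4   20. ]
 [ 581.7 -261.9   20. ]]
[ 442.3 -323.   155.9] [180.    0.    1.8] [ 516.4 -317.8  298.5]
```

Run:
```python
from h import *
np.set_printoptions(precision=1,suppress=True)
for k in range(4):
    c=cam("wrist"); im=c[0]
    hsv=cv2.cvtColor(im,cv2.COLOR_BGR2HSV); 
    m=((hsv[:,:,2]>=250)).astype(np.uint8); m[:,:235]=0; m[:,285:]=0; m[230:]=0
    n,l,st,ce=cv2.connectedComponentsWithStats(m); i=1+np.argmax(st[1:,4]); print(st[i])
    vs=np.array([150,170,190,210]); L=[(np.where(l[v]==i)[0].min(),v) for v in vs]; Rr=[(np.where(l[v]==i)[0].max()+1,v) for v in vs]
    print(toplane(c,L,20)[:,:2].tolist()); print(toplane(c,Rr,20)[:,:2].tolist()); print(r.sense()["tool_pos"],-c[2].T@c[3])
    print(toplane(c,[(260,st[i][1]+st[i][3])],20))
cv2.imwrite("pics/w2.png",im)
t=cam("top")
# check cam consistency via blue tin markers top centroid
for c,nm in((c,"wrist"),(t,"top")):
    h=cv2.cvtColor(c[0],cv2.COLOR_BGR2HSV); m=cv2.inRange(h,(100,120,80),(130,255,255)); n,l,st,ce=cv2.connectedComponentsWithStats(m)
    for i in range(1,n):
        if st[i][4]>80: print(nm,st[i],toplane(c,[ce[i]],35))
```

```text
[ 250   15   21  209 3070]
[[470.3810104054684, -313.7946951233777], [451.24430759621737, -315.223165161417], [431.3520566966108, -316.7080335153067], [410.62699362766966, -317.2602136270113]]
[[470.88901644099303, -329.70605246439345], [451.73134207576277, -330.4884779064465], [431.8483408476512, -332.2747286950844], [411.13288382459666, -333.1403941314287]]
[ 441.4 -324.9  156.7] [ 515.  -319.4  298.8]
[[ 395.8 -323.7   20. ]]
[ 247   13   22  210 3020]
[[469.27090049073274, -314.0216734081674], [450.0804193930144, -315.4089034519519], [430.1315101137312, -316.85095829945874], [409.34765076734067, -317.3559783537369]]
[[469.7397167492906, -329.0376554417376], [450.55627639577625, -330.71603827371877], [430.5844073129229, -331.4850478103754], [409.8381768639447, -333.28043650409194]]
[ 440.9 -326.3  157.3] [ 514.1 -321.1  299.6]
[[ 395.6 -325.8   20. ]]
[ 245   12   22  210 3046]
[[468.6856439672492, -313.6764393284362], [449.4513334989697, -315.00433122711354], [429.4578293538591, -316.3846360851561], [408.65927761043224, -317.82051955027254]]
[[469.1603453342947, -329.66715769739267], [449.93181612320814, -331.30481528683214], [429.9155703368386, -332.0291645450653], [409.12262829009, -333.7803187431152]]
[ 440.6 -327.2  157.8] [ 513.6 -322.4  300.2]
[[ 396.  -327.2   20. ]]
[ 244   13   22  209 3031]
[[468.3753629964561, -313.74076017154715], [449.11183760694354, -315.02616345423303], [429.08919376127574, -316.36222067153153], [408.2616576406307, -317.7519861873654]]
[[468.827176296003, -329.75612749093375], [449.54142445308565, -330.39083555367665], [429.52315312776835, -332.02996591914194], [408.6725958731505, -332.735867817604]]
[ 440.4 -327.7  158. ] [ 513.2 -323.3  300.7]
[[ 395.6 -328.1   20. ]]
wrist [ 54  67  78  74 810] [[ 510.4 -194.3   35. ]]
top [296 156  28  27 311] [[ 664.6 -248.    35. ]]
top [270 205  27  27 292] [[ 512.1 -163.7   35. ]]
```

Call:
{"name": "carry_out", "arguments": {"increments": [[[0,-0.004,0],[0,0,-0.028],0],[[0,0,0.03],[0,0,0],0],[[0,0,0.03],[0,0,0],0],[[0,0,0.03],[0,0,0],0],[[0,0,0.025],[0,0,0],0],[[0,0,0],[0,0,0],0],[[0,0,0],[0,0,0],0],[[0,0,0],[0,0,0],0]]}}

```text
time: 2.55
tool_pos: [439.5, -331.9, 45.9]
tcp_rot: [179.3, -0.4, 3.1]
ft_force: [0.4, -0.4, 0.4]
finger_gap: 85.3
```

Run:
```python
from h import *
c=cam("wrist"); cv2.imwrite("pics/w3.png",c[0]); s=r.sense(); print(s["tool_pos"],s["tcp_rot"],s["time"],s["qd"])
```

```text
[ 439.92877404 -332.31600429   46.47180939] [179.28854856  -0.46344969   3.11774723] 2.6 [ 0.21669348 -0.36703359 -0.38173109  0.03876241 -0.23994315  0.23454008]
```

View pics/w3.png

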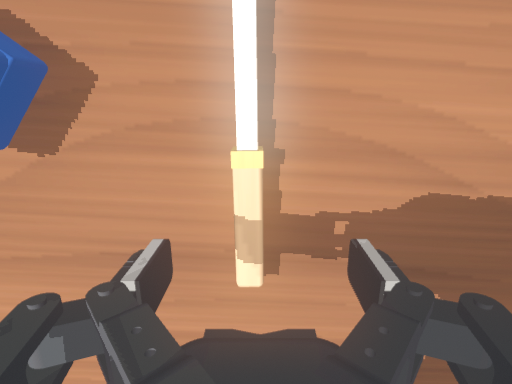

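Call:
{"name": "carry_out", "arguments": {"increments": [[[0,-0.008,0.012],[0.012,-0.008,0],0],[[0,0,0.012],[0,0,0],0],[[0,0,0.008],[0,0,0],0],[[0,0,0],[0,0,0],0],[[0,0,0],[0,0,0],0],[[0,0,0],[0,0,0],0]]}}

```text
time: 3.2
tool_pos: [441.4, -325.1, 14.6]
tcp_rot: [179.8, -0.2, 3.2]
ft_force: [-0.3, -0.3, 1.2]
finger_gap: 85.7
```

Run:
```python
from h import *
c=cam("wrist"); cv2.imwrite("pics/w4.png",c[0]); s=r.sense(); print(s["tool_pos"],s["tcp_rot"],s["time"],s["ft_force"])
```

```text
[ 441.52125591 -325.18367622   14.72871403] [ 1.79835399e+02 -1.74073088e-01  3.15518838e+00] 3.25 [-0.06498389  0.80168225  0.23903661]
```

View pics/w4.png

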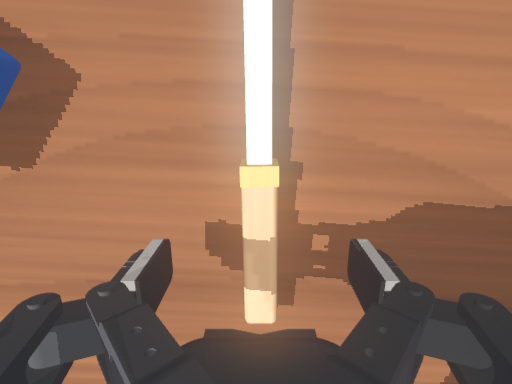

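The handle at (260,250) is now centred between the fingers. I'll go down and close.

Call:
{"name": "carry_out", "arguments": {"increments": [[[0,0,0.01],[0,0,0],0],[[0,0,0],[0,0,0],0],[[0,0,0],[0,0,0],0],[[0,0,0],[0,0,0],0.6],[[0,0,0],[0,0,0],1],[[0,0,0],[0,0,0],1],[[0,0,0],[0,0,0],1],[[0,0,0],[0,0,0],1],[[0,0,0],[0,0,0],1],[[0,0,0],[0,0,0],1]], "newtons": 60}}

```text
time: 4.25
tool_pos: [442.2, -326.0, 5.2]
tcp_rot: [179.7, -0.3, 3.2]
ft_force: [0.7, 0.6, -0.9]
finger_gap: 16.3
```

Call:
{"name": "carry_out", "arguments": {"increments": [[[0,0,-0.012],[0,0,0],1],[[0,0,-0.03],[0,0,0],1],[[0,0,-0.03],[0,0,0],1],[[0,0,-0.01],[0,0,0],1],[[0,0,0],[0,0,0],1],[[0,0,0],[0,0,0],1],[[0,0,0],[0,0,0],1]]}}

```text
time: 4.95
tool_pos: [440.1, -324.1, 88.9]
tcp_rot: [179.9, -0.1, 3.2]
ft_force: [-0.9, -0.3, -2.1]
finger_gap: 16.3
```

Run:
```python
from h import *
c=cam("wrist"); cv2.imwrite("pics/w5.png",c[0]); c=cam("scene"); cv2.imwrite("pics/s5.png",c[0]); s=r.sense(); print(s["tool_pos"],s["tcp_rot"],s["time"],s["ft_force"],s["finger_gap"])
```

```text
[ 439.75330398 -323.77478143   88.38901344] [ 1.79978555e+02 -1.98735948e-02  3.15338616e+00] 5.05 [ 0.5148737   0.20837245 -1.91585561] 16.595313273421638
```

View pics/w5.png

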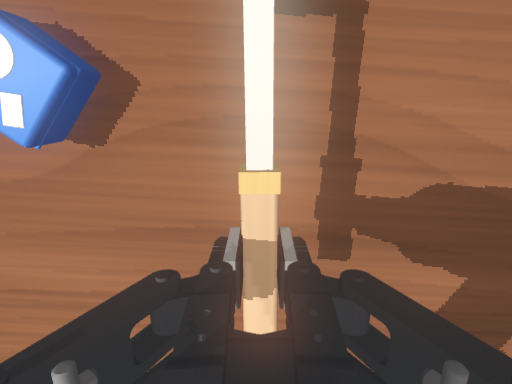

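View pics/s5.png

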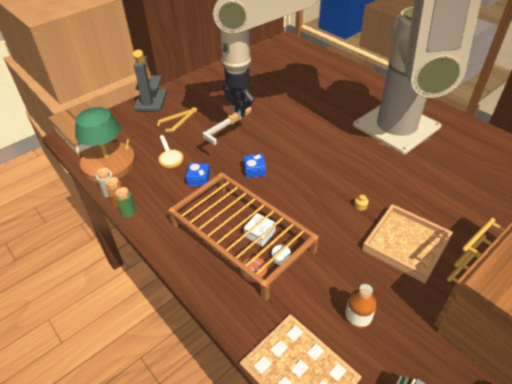

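Call:
{"name": "carry_out", "arguments": {"increments": [[[0.001,-0.012,0],[0,0,0],1],[[0.003,-0.025,0],[0,0,0],1],[[0.003,-0.03,0],[0,0,0],1],[[0.003,-0.03,0],[0,0,0],1],[[0.003,-0.03,0],[0,0,0],1],[[0.003,-0.03,0],[0,0,0],1],[[0.003,-0.03,0],[0,0,0],1],[[0.003,-0.025,0],[0,0,0],1],[[0.001,-0.012,0],[0,0,0],1],[[0,0,0],[0,0,0],1],[[0,0,0],[0,0,0],1],[[0,0,0],[0,0,0],1]]}}

```text
time: 6.25
tool_pos: [443.7, -83.2, 80.1]
tcp_rot: [-179.5, 0.7, 3.1]
ft_force: [-0.7, -0.2, -2.5]
finger_gap: 16.4
```

Run:
```python
from h import *
for k in range(3):s=r.sense(); print(s["tool_pos"],s["tcp_rot"],s["time"],s["ft_force"],s["finger_gap"],s["qd"])
```

```text
[443.66983938 -83.17762059  80.10983381] [-179.54066069    0.67540047    3.12091101] 6.25 [-0.65805714 -0.20845575 -2.53704634] 16.430243263815264 [-0.54281416  0.22703829 -0.07503668 -0.2919101  -0.08890774 -0.2057205 ]
[443.66983938 -83.17762059  80.10983381] [-179.54066069    0.67540047    3.12091101] 6.25 [-0.65805714 -0.20845575 -2.53704634] 16.430243263815264 [-0.54281416  0.22703829 -0.07503668 -0.2919101  -0.08890774 -0.2057205 ]
[443.66983938 -83.17762059  80.10983381] [-179.54066069    0.67540047    3.12091101] 6.25 [-0.65805714 -0.20845575 -2.53704634] 16.430243263815264 [-0.54281416  0.22703829 -0.07503668 -0.2919101  -0.08890774 -0.2057205 ]
```

Call:
{"name": "carry_out", "arguments": {"increments": [[[0.004,-0.006,0.01],[-0.008,0.012,0],1],[[0,0,0.02],[0,0,0],1],[[0,0,0.02],[0,0,0],1],[[0,0,0.01],[0,0,0],1],[[0,0,0],[0,0,0],1],[[0,0,0],[0,0,0],1],[[0,0,0],[0,0,0],1]]}}

```text
time: 6.95
tool_pos: [449.2, -83.1, 20.3]
tcp_rot: [179.8, -0.2, 2.7]
ft_force: [0.5, 0.1, -1.6]
finger_gap: 16.4
```

```bash
cat > look.py <<'E'
from h import *
import sys
np.set_printoptions(precision=1,suppress=True)
s=r.sense(); n=sys.argv[1]; x0,y0,x1,y1=map(int,sys.argv[2:6])
c=cam("top"); k=min(800//(x1-x0),600//(y1-y0)); im=cv2.resize(c[0][y0:y1,x0:x1],None,fx=k,fy=k,interpolation=cv2.INTER_CUBIC)
p=s["tool_pos"]; a=np.radians(s["tcp_rot"][2]); R=np.array([[np.cos(a),-np.sin(a)],[np.sin(a),np.cos(a)]])
z=p[2]-5.2+20
def w(q): return np.r_[p[:2]+R@(np.array(q)+[-2,0]),z]
if len(sys.argv)>6:
  for q in [(145,50),(155,50),(155,-6),(145,6)]:
    u=(proj(c,w(q))[0]-[x0,y0]+.5)*k-.5; cv2.circle(im,tuple(int(v) for v in u),2,(0,0,255),-1); print(q,w(q))
cv2.imwrite(n,im); print(k,p,s["tcp_rot"],s["time"],s["ft_force"],s["finger_gap"])
E
python3 look.py pics/t6.png 150 110 350 260 1; python3 -c "
from h import *
c=cam('scene'); cv2.imwrite('pics/s6.png',cv2.resize(c[0][80:320,130:380],None,fx=3,fy=3)[:600])"
```

```text
(145, 50) [589.7 -26.5  35.1]
(155, 50) [599.7 -26.   35.1]
(155, -6) [602.3 -81.9  35.1]
(145, 6) [591.8 -70.4  35.1]
4 [449.2 -83.1  20.3] [179.8  -0.2   2.7] 6.95 [ 0.5  0.1 -1.6] 16.404620117264468
```

View pics/t6.png

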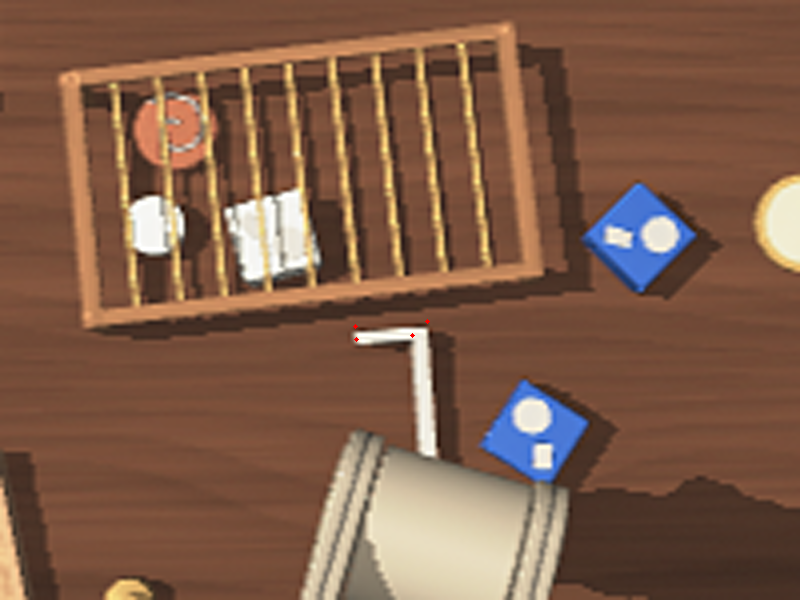

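View pics/s6.png

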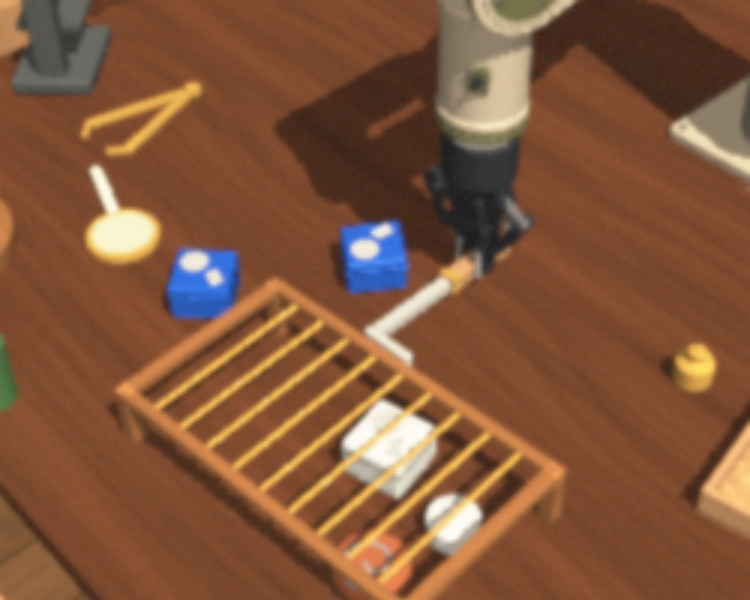

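The projected hook points (red) match the picture. The arm tip, at world y≈-26, is clear to the right of the tin. Now I insert it under the rack.

Call:
{"name": "carry_out", "arguments": {"increments": [[[0.005,-0.003,0.006],[0,-0.003,-0.008],1],[[0.015,0,0],[0,0,0],1],[[0.018,0,0],[0,0,0],1],[[0.018,0,0],[0,0,0],1],[[0.018,0,0],[0,0,0],1],[[0.018,0,0],[0,0,0],1],[[0.01,0,0],[0,0,0],1],[[0,0,0],[0,0,0],1],[[0,0,0],[0,0,0],1],[[0,0,0],[0,0,0],1]]}}

```text
time: 8.05
tool_pos: [559.1, -71.7, 14.6]
tcp_rot: [179.8, -0.3, 3.4]
ft_force: [-0.3, 0.4, -1.7]
finger_gap: 16.2
```

```bash
python3 look.py pics/t7.png 150 110 350 260 1
```

```text
(145, 50) [698.9 -13.2  29.4]
(155, 50) [708.9 -12.6  29.4]
(155, -6) [712.2 -68.5  29.4]
(145, 6) [701.5 -57.2  29.4]
4 [559.1 -71.7  14.6] [179.8  -0.3   3.4] 8.05 [-0.3  0.4 -1.7] 16.238040396368444
```

View pics/t7.png

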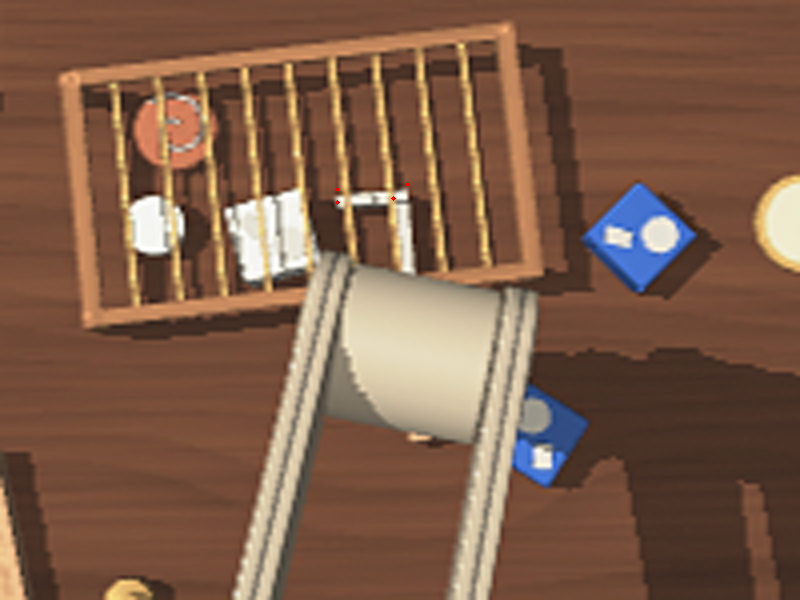

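The arm is at (340–410,197), right of the tin and 2 mm nearer than modelled. It needs about 26 mm more before it is behind the tin's far corner at (300,190).

Call:
{"name": "carry_out", "arguments": {"increments": [[[0.015,0,0.002],[0,0,0],1],[[0.014,0,0],[0,0,0],1],[[0,0,0],[0,0,0],1],[[0,0,0],[0,0,0],1],[[0,-0.01,0],[0,0,0],1],[[0,-0.012,0],[0,0,0],1],[[0,0,0],[0,0,0],1],[[0,0,0],[0,0,0],1],[[0,0,0],[0,0,0],1]]}}

```text
time: 9.0
tool_pos: [581.9, -45.4, 11.8]
tcp_rot: [179.8, -0.1, 3.4]
ft_force: [-0.2, 0.4, -2.0]
finger_gap: 16.6
```

```bash
python3 look.py pics/t8.png 150 110 350 260 1
```

```text
(145, 50) [721.7  13.1  26.6]
(155, 50) [731.7  13.7  26.6]
(155, -6) [735.  -42.2  26.6]
(145, 6) [724.3 -30.9  26.6]
4 [581.9 -45.4  11.8] [179.8  -0.1   3.4] 9.0 [-0.2  0.4 -2. ] 16.602401028995544
```

View pics/t8.png

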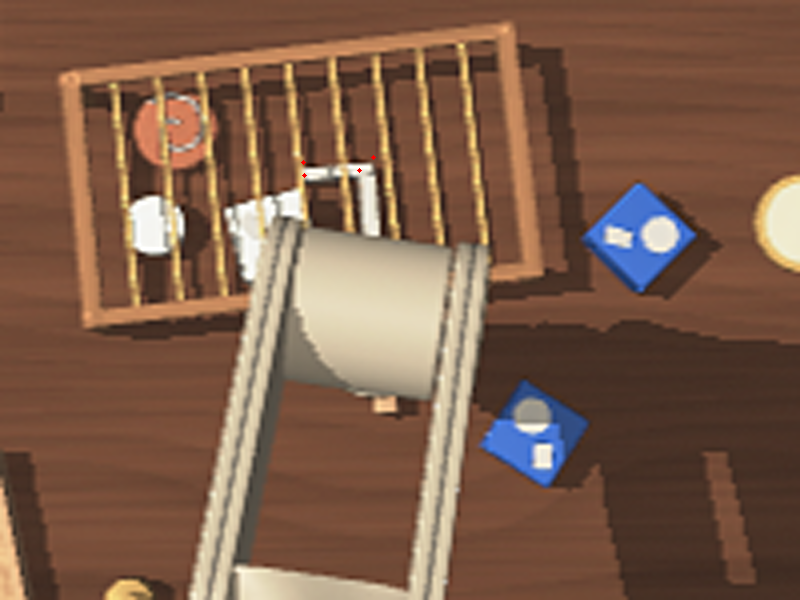

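The arm tip at (303,175) sits about 11 mm behind the tin's far-right corner. Next I rotate to the tin's yaw of about 12° and shift left behind it.

Call:
{"name": "carry_out", "arguments": {"increments": [[[0.004,0,0],[0,0,-0.05],1],[[0,0,0],[0,0,-0.05],1],[[0,0,0],[0,0,-0.05],1],[[0,0,0],[0,0,0],1],[[0,0,0],[0,0,0],1],[[0,-0.008,0],[0,0,0],1],[[0,-0.008,0],[0,0,0],1],[[0,0,0],[0,0,0],1],[[0,0,0],[0,0,0],1],[[0,0,0],[0,0,0],1]]}}

```text
time: 10.05
tool_pos: [582.4, -29.0, 11.8]
tcp_rot: [179.8, -0.1, 12.0]
ft_force: [-0.0, -0.4, -1.5]
finger_gap: 16.5
```

```bash
python3 look.py pics/t9.png 150 110 350 260 1;  python3 -c "
from h import *
c=cam('scene'); cv2.imwrite('pics/s9.png',cv2.resize(c[0][150:300,150:340],None,fx=4,fy=4))"
```

```text
(145, 50) [711.9  49.7  26.6]
(155, 50) [721.7  51.8  26.6]
(155, -6) [733.3  -3.   26.6]
(145, 6) [721.    6.7  26.6]
4 [582.4 -29.   11.8] [179.8  -0.1  12. ] 10.05 [-0.  -0.4 -1.5] 16.515430773852277
```

View pics/t9.png

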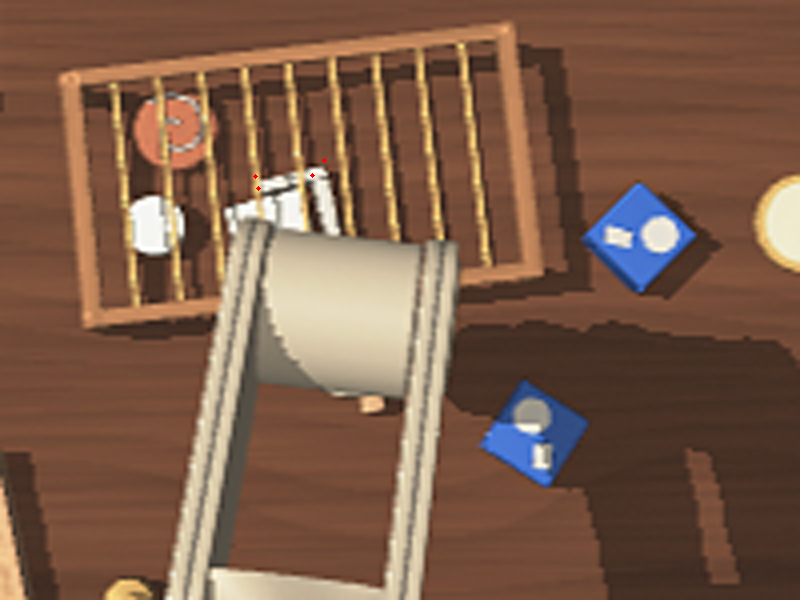

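View pics/s9.png

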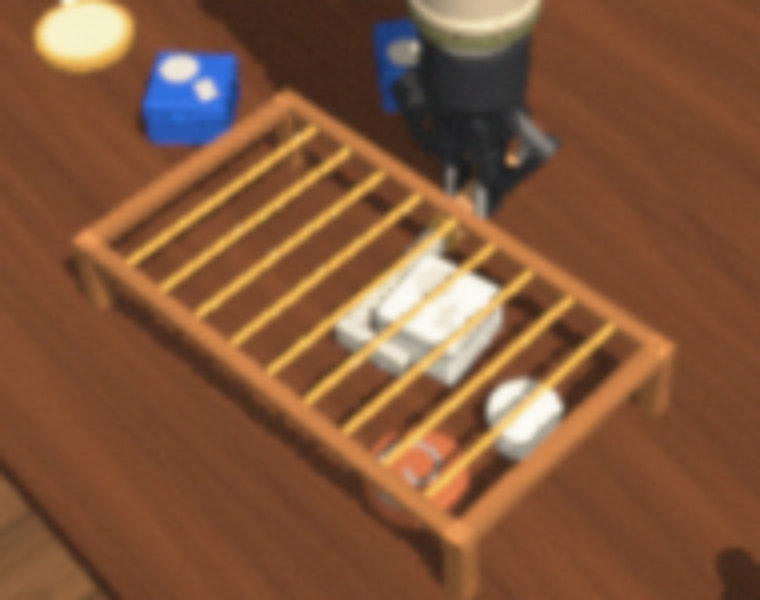

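The arm lies behind the tin, parallel to its far face, and the shaft is along its right side. Now I drag.

Call:
{"name": "carry_out", "arguments": {"increments": [[[0,0,0.003],[0,0,0],1],[[-0.004,0,0],[0,0,0],1],[[-0.008,0,0],[0,0,0],1],[[-0.01,0,0],[0,0,0],1],[[-0.012,0,0],[0,0,0],1],[[-0.012,0,0],[0,0,0],1],[[-0.012,0,0],[0,0,0],1],[[-0.008,0,0],[0,0,0],1],[[0,0,0],[0,0,0],1],[[0,0,0],[0,0,0],1]]}}

```text
time: 11.15
tool_pos: [512.4, -44.8, 8.8]
tcp_rot: [179.7, -0.2, 11.9]
ft_force: [1.2, 0.1, -1.4]
finger_gap: 16.1
```

```bash
python3 look.py pics/t10.png 150 110 350 260 1;  python3 -c "
from h import *
c=cam('scene'); cv2.imwrite('pics/s10.png',cv2.resize(c[0][150:300,150:340],None,fx=4,fy=4))"
```

```text
(145, 50) [642.1  33.6  23.6]
(155, 50) [651.9  35.7  23.6]
(155, -6) [663.4 -19.1  23.6]
(145, 6) [651.1  -9.5  23.6]
4 [512.4 -44.8   8.8] [179.7  -0.2  11.9] 11.15 [ 1.2  0.1 -1.4] 16.134318048066035
```

View pics/s10.png

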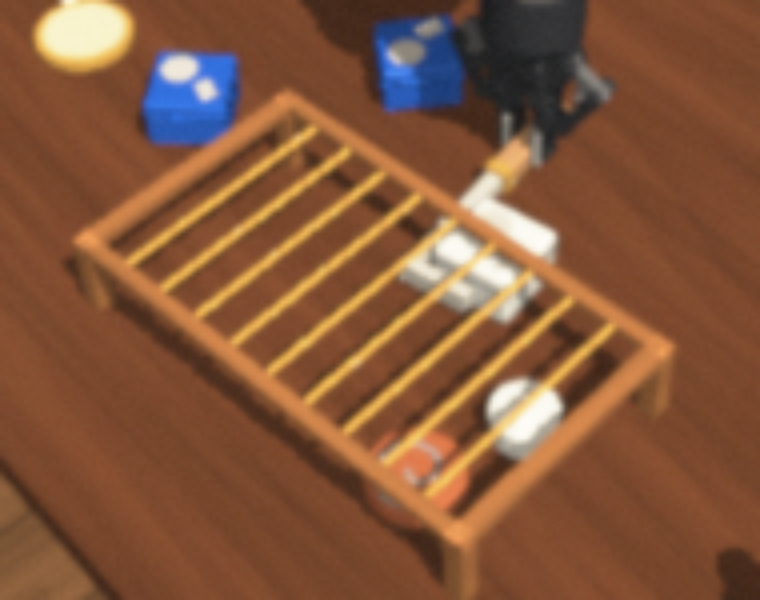

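Call:
{"name": "carry_out", "arguments": {"increments": [[[-0.006,0,0],[0,0,0],1],[[-0.01,0,0],[0,0,0],1],[[-0.012,0,0],[0,0,0],1],[[-0.013,0,0],[0,0,0],1],[[-0.013,0,0],[0,0,0],1],[[-0.013,0,0],[0,0,0],1],[[-0.01,0,0],[0,0,0],1],[[-0.006,0,0],[0,0,0],1],[[0,0,0],[0,0,0],1],[[0,0,0],[0,0,0],1]]}}

```text
time: 12.25
tool_pos: [427.0, -62.6, 8.4]
tcp_rot: [179.7, -0.3, 12.0]
ft_force: [1.0, 0.3, -1.2]
finger_gap: 16.4
```

```bash
python3 look.py pics/t11.png 150 110 350 260 1;  python3 -c "
from h import *
c=cam('scene'); cv2.imwrite('pics/s11.png',cv2.resize(c[0][120:300,150:340],None,fx=3,fy=3))"
```

```text
(145, 50) [556.5  15.9  23.2]
(155, 50) [566.3  18.   23.2]
(155, -6) [577.9 -36.8  23.2]
(145, 6) [565.6 -27.2  23.2]
4 [427.  -62.6   8.4] [179.7  -0.3  12. ] 12.25 [ 1.   0.3 -1.2] 16.430757299424673
```

View pics/s11.png

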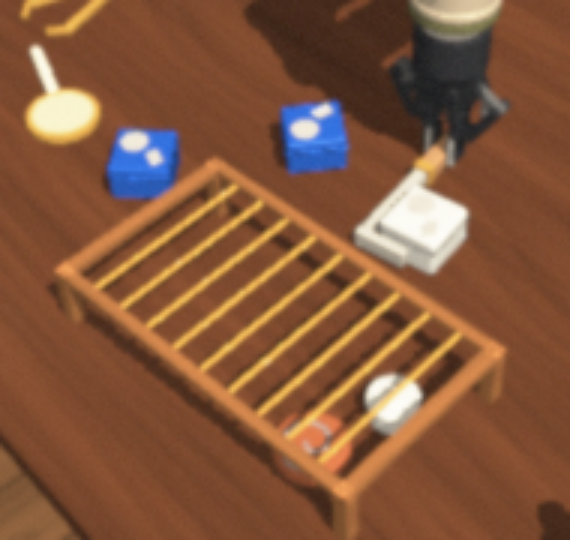

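View pics/t11.png

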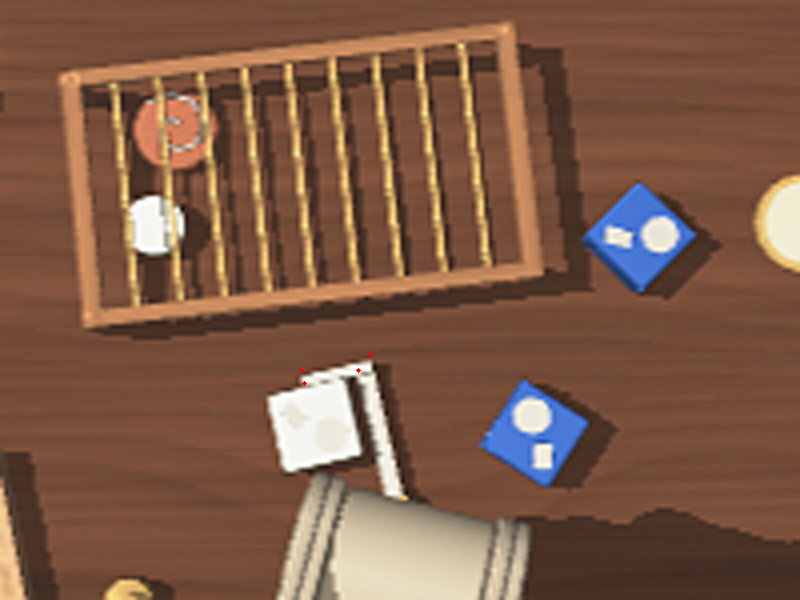

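The tin is fully in front of the rack, at (315,428) in the crop. I'll move the hook forward off it, lift straight up, and carry it back to where it lay.

Call:
{"name": "carry_out", "arguments": {"increments": [[[0.006,0.002,0],[0,0,0],1],[[0.006,0.002,0],[0,0,0],1],[[0,0,0],[0,0,0],1],[[0,0,0],[0,0,0],1],[[0,0,-0.01],[0,0,0],1],[[0,0,-0.025],[0,0,0],1],[[0,0,-0.03],[0,0,0],1],[[0,0,-0.015],[0,0,0],1],[[0,0,0],[0,0,0],1],[[0,0,0],[0,0,0],1]]}}

```text
time: 13.35
tool_pos: [440.2, -63.2, 92.6]
tcp_rot: [179.8, -0.1, 12.0]
ft_force: [-0.4, 0.5, -1.7]
finger_gap: 16.4
```

Call:
{"name": "carry_out", "arguments": {"increments": [[[0,0.003,0],[0,0,0.05],1],[[0,0.005,0],[0,0,0.05],1],[[-0.001,0.015,0],[0,0,0.053],1],[[-0.001,0.025,0],[0,0,0],1],[[-0.002,0.03,0],[0,0,0],1],[[-0.002,0.03,0],[0,0,0],1],[[-0.002,0.03,0],[0,0,0],1],[[-0.002,0.03,0],[0,0,0],1],[[-0.002,0.03,0],[0,0,0],1],[[-0.001,0.025,0],[0,0,0],1],[[0,0.015,0],[0,0,0],1],[[0,0,0],[0,0,0],1]]}}

```text
time: 14.55
tool_pos: [432.6, -305.3, 77.5]
tcp_rot: [-179.5, 0.8, 3.0]
ft_force: [-0.8, 1.1, -1.2]
finger_gap: 16.4
```

Call:
{"name": "carry_out", "arguments": {"increments": [[[0,0,0],[0,0,0],1],[[0,0,0],[0,0,0],1],[[0,0,0],[0,0,0],1]]}}

```text
time: 14.85
tool_pos: [431.9, -302.3, 75.6]
tcp_rot: [-179.3, 0.9, 3.1]
ft_force: [-1.2, -0.2, -2.2]
finger_gap: 16.5
```

Small correction toward (441,-325), level the tool, then lower.

Call:
{"name": "carry_out", "arguments": {"increments": [[[0.006,0.015,0],[-0.012,0.016,0],1],[[0,0,0.012],[0,0,0],1],[[0,0,0.02],[0,0,0],1],[[0,0,0.012],[0,0,0],1],[[0,0,0],[0,0,0],1],[[0,0,0],[0,0,0],1],[[0,0,0],[0,0,0],1]]}}

```text
time: 15.55
tool_pos: [440.2, -316.3, 28.7]
tcp_rot: [179.9, -0.1, 3.2]
ft_force: [0.1, -0.5, -1.2]
finger_gap: 16.5
```

Call:
{"name": "carry_out", "arguments": {"increments": [[[0,0.007,0.008],[0,0,0],1],[[0,0,0.008],[0,0,0],1],[[0,0,0],[0,0,0],1],[[0,0,0],[0,0,0],1],[[0,0,0],[0,0,0],1]]}}

```text
time: 16.05
tool_pos: [441.6, -325.0, 13.0]
tcp_rot: [179.8, -0.2, 3.2]
ft_force: [0.0, -1.1, -0.7]
finger_gap: 16.6
```

Call:
{"name": "carry_out", "arguments": {"increments": [[[0,0,0.004],[0.002,-0.003,0],1],[[0,0,0.003],[0,0,0],1],[[0,0,0],[0,0,0],1],[[0,0,0],[0,0,0],1],[[0,0,0],[0,0,0],1]]}}

```text
time: 16.55
tool_pos: [441.9, -325.1, 5.7]
tcp_rot: [179.9, -0.0, 3.2]
ft_force: [-0.3, -0.1, -1.6]
finger_gap: 16.2
```

Call:
{"name": "carry_out", "arguments": {"increments": [[[0,0,0.001],[0,0,0],1],[[0,0,0],[0,0,0],1],[[0,0,0],[0,0,0],1]]}}

```text
time: 16.85
tool_pos: [442.3, -325.3, 5.3]
tcp_rot: [179.9, -0.1, 3.2]
ft_force: [-0.3, 1.1, -1.3]
finger_gap: 16.3
```

Within a fraction of a millimetre of the pick-up height. I'll lower slightly more and release.

Call:
{"name": "carry_out", "arguments": {"increments": [[[0,0,0.001],[0,0,0],1],[[0,0,0],[0,0,0],1],[[0,0,0],[0,0,0],0.5],[[0,0,0],[0,0,0],0],[[0,0,0],[0,0,0],0],[[0,0,0],[0,0,0],0],[[0,0,0],[0,0,0],0],[[0,0,0],[0,0,0],0]]}}

```text
time: 17.65
tool_pos: [442.9, -325.9, 5.4]
tcp_rot: [179.8, -0.1, 3.2]
ft_force: [-0.2, 0.8, -0.5]
finger_gap: 85.3
```

Call:
{"name": "carry_out", "arguments": {"increments": [[[0,0,-0.02],[0,0,0],0],[[0,0,-0.03],[0,0,0],0],[[0,0,-0.03],[0,0,0],0],[[0,0,-0.03],[0,0,0],0],[[0,0,-0.02],[0,0,0],0],[[0,0,0],[0,0,0],0]]}}

```text
time: 18.25
tool_pos: [441.2, -324.3, 138.3]
tcp_rot: [180.0, 0.0, 3.2]
ft_force: [1.5, 0.2, -0.1]
finger_gap: 85.1
```

```bash
python3 look.py pics/t12.png 80 110 370 300;  python3 -c "
from h import *
c=cam('top'); cv2.imwrite('pics/t12b.png',cv2.resize(c[0][180:260,250:370],None,fx=6,fy=6)); cv2.imwrite('pics/t12c.png',cv2.resize(c[0][195:240,205:255],None,fx=10,fy=10,interpolation=cv2.INTER_CUBIC))"
```

```text
2 [ 441.2 -324.3  138.3] [180.    0.    3.2] 18.25 [ 1.5  0.2 -0.1] 85.13694353443125
```

View pics/t12.png

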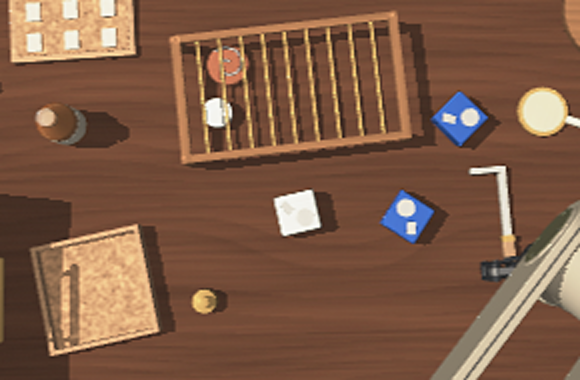

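View pics/t12c.png

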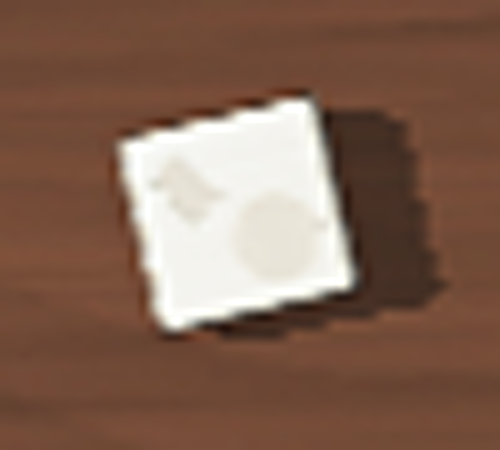

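The hook is back on the desk at (500,205), and the tin stands alone at (297,212). Next I measure the tin.

```bash
cat > tin.py <<'E'
from h import *
np.set_printoptions(precision=1,suppress=True)
def tin(c,roi,z=42,thr=110):
    x0,y0,x1,y1=roi; h=cv2.cvtColor(c[0],cv2.COLOR_BGR2HSV); m=((h[:,:,2]>thr)&(h[:,:,1]<70)).astype(np.uint8)
    k=np.zeros_like(m); k[y0:y1,x0:x1]=m[y0:y1,x0:x1]; n,l,st,ce=cv2.connectedComponentsWithStats(k); i=1+np.argmax(st[1:,4])
    cn=max(cv2.findContours((l==i).astype(np.uint8),0,cv2.CHAIN_APPROX_NONE)[0],key=len)[:,0]
    w=toplane(c,cn,z)[:,:2]; rr=cv2.minAreaRect(w.astype(np.float32)); return st[i],toplane(c,[ce[i]],z)[0,:2],rr
if __name__=="__main__":
    print(tin(cam("top"),(205,195,255,240)))
E
python3 tin.py
python3 - <<'E'
from h import *
s=r.sense();print(s["tool_pos"],s["tcp_rot"],s["joint_pos"])
E
```

```text
(array([217, 205,  24,  23, 404], dtype=int32), array([522.8,   7.4]), ((522.8814697265625, 7.43035888671875), (61.25495529174805, 63.276607513427734), 12.106908798217773))
[ 439.23669874 -322.60839719  133.73224825] [-179.74033125    0.30608434    3.23440827] [-4.16655384e+01  3.26861198e+00  1.00120889e+02 -3.29629917e-02
  7.70106049e+01  4.51082681e+01]
```

Call:
{"name": "carry_out", "arguments": {"increments": [[[0,0,-0.01],[0,0,-0.077],0],[[0,-0.005,0],[0,0,-0.077],0],[[0.012,-0.025,0],[0,0,0],0],[[0.017,-0.034,0],[0,0,0],0],[[0.017,-0.034,0],[0,0,0],0],[[0.017,-0.034,0],[0,0,0],0],[[0.017,-0.034,0],[0,0,0],0],[[0.017,-0.034,0],[0,0,0],0],[[0.017,-0.034,0],[0,0,0],0],[[0.015,-0.03,0],[0,0,0],0],[[0.01,-0.015,0],[0,0,0],0],[[0,0,0],[0,0,0],0]]}}

```text
time: 19.6
tool_pos: [504.2, -4.1, 120.9]
tcp_rot: [-178.4, 2.0, 12.2]
ft_force: [-0.2, 0.7, 0.2]
finger_gap: 85.1
```

Call:
{"name": "carry_out", "arguments": {"increments": [[[0,0,0],[0,0,0],0],[[0,0,0],[0,0,0],0],[[0,0,0],[0,0,0],0],[[0,0,0],[0,0,0],0]]}}

```text
time: 20.0
tool_pos: [501.3, -6.2, 117.1]
tcp_rot: [-178.4, 2.4, 12.2]
ft_force: [-0.6, -1.0, -0.6]
finger_gap: 85.7
```

Run:
```python
from h import *
c=cam("wrist"); cv2.imwrite("pics/w13.png",c[0]); s=r.sense(); print(s["tool_pos"],s["tcp_rot"],s["time"])
c=cam("top"); cv2.imwrite("pics/t13.png",c[0])
```

```text
[501.31707915  -6.24598687 117.2068315 ] [-178.36870164    2.37261117   12.15625355] 20.05
```

View pics/w13.png

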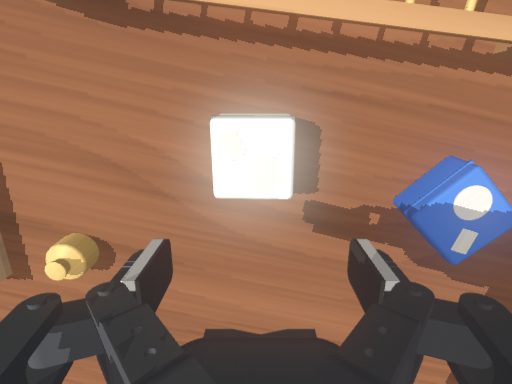

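The wrist view shows the tin square-on at (253,157). First a wrist measurement of it, then level the tool.

Run:
```python
from tin import *
print(tin(cam("wrist"),(190,100,310,215),42,225)); print(toplane(cam("wrist"),[(211,119),(295,119),(295,198),(213,198)],42))
```

```text
(array([ 210,  118,   84,   81, 6490], dtype=int32), array([528.8,   8.8]), ((526.9701538085938, 8.57455825805664), (60.189453125, 59.727813720703125), 12.254569053649902))
[[549.8  43.   42. ]
 [562.4 -15.   42. ]
 [504.9 -29.6  42. ]
 [491.   32.   42. ]]
```

Call:
{"name": "carry_out", "arguments": {"increments": [[[0.012,-0.005,0],[-0.028,0.041,0],0],[[0.012,-0.004,0],[0,0,0],0],[[0,0,0.015],[0,0,0],0],[[0,0,0],[0,0,0],0],[[0,0,0],[0,0,0],0],[[0,0,0],[0,0,0],0]]}}

```text
time: 20.8
tool_pos: [525.1, 7.4, 104.1]
tcp_rot: [179.9, -0.3, 12.1]
ft_force: [-0.2, 0.4, 0.4]
finger_gap: 85.8
```

Run:
```python
from tin import *
c=cam("wrist"); cv2.imwrite("pics/w14.png",c[0]); s=r.sense(); print(s["tool_pos"],s["tcp_rot"],s["time"])
```

```text
[525.4   7.4 104.4] [179.9  -0.3  12.1] 20.85
```

View pics/w14.png

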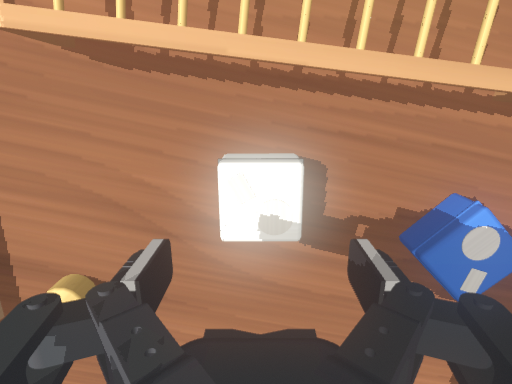

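Centred (tin at column 261, fingers midway at 260). The top and wrist estimates both give about (525,8). Descend.

Call:
{"name": "carry_out", "arguments": {"increments": [[[0,0,0.02],[0,0,0],0],[[0,0,0.025],[0,0,0],0],[[0,0,0.015],[0,0,0],0],[[0,0,0],[0,0,0],0],[[0,0,0],[0,0,0],0],[[0,0,0],[0,0,0],0]]}}

```text
time: 21.45
tool_pos: [529.1, 6.3, 48.0]
tcp_rot: [179.8, -0.7, 12.0]
ft_force: [0.2, -0.4, 0.2]
finger_gap: 85.2
```

Run:
```python
from tin import *
c=cam("wrist"); cv2.imwrite("pics/w15.png",c[0]); s=r.sense(); print(s["tool_pos"],s["tcp_rot"],s["time"])
```

```text
[529.5   6.3  48.3] [179.8  -0.8  12. ] 21.5
```

View pics/w15.png

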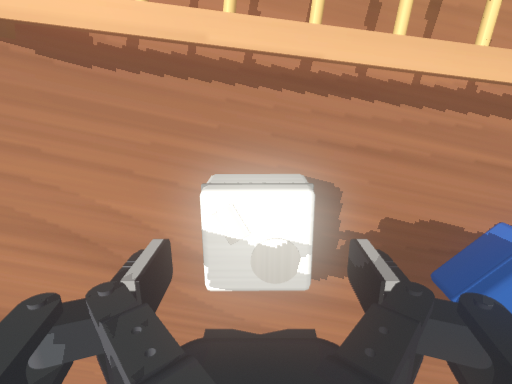

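Call:
{"name": "carry_out", "arguments": {"increments": [[[-0.004,-0.002,0.012],[0,-0.013,0],0],[[0,0,0.016],[0,0,0],0],[[0,0,0.006],[0,0,0],0],[[0,0,0],[0,0,0],0],[[0,0,0],[0,0,0],0],[[0,0,0],[0,0,0],0]]}}

```text
time: 22.1
tool_pos: [527.0, 7.4, 15.2]
tcp_rot: [179.7, -0.2, 12.0]
ft_force: [-0.0, -0.8, 0.3]
finger_gap: 85.2
```

Run:
```python
from tin import *
c=cam("wrist"); cv2.imwrite("pics/w16.png",c[0]); s=r.sense(); print(s["tool_pos"],s["tcp_rot"],s["time"],s["ft_force"])
```

```text
[527.1   7.4  15.4] [179.7  -0.2  12. ] 22.15 [ 0.6 -0.3 -0.1]
```

View pics/w16.png

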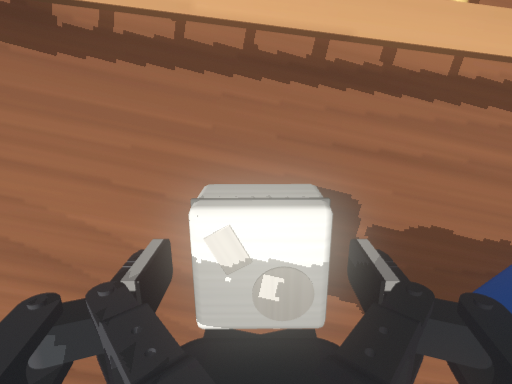

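Good, the tin is between the pads. I'll lower about 9 mm and close.

Call:
{"name": "carry_out", "arguments": {"increments": [[[-0.001,0,0.008],[0,0,0],0],[[0,0,0],[0,0,0],0],[[0,0,0],[0,0,0],0],[[0,0,0],[0,0,0],0.2],[[0,0,0],[0,0,0],0.4],[[0,0,0],[0,0,0],1],[[0,0,0],[0,0,0],1],[[0,0,0],[0,0,0],1],[[0,0,0],[0,0,0],1]], "newtons": 50}}

```text
time: 23.05
tool_pos: [527.1, 7.0, 8.0]
tcp_rot: [179.6, -0.3, 12.0]
ft_force: [-0.1, 0.1, 1.5]
finger_gap: 61.4
```

Call:
{"name": "carry_out", "arguments": {"increments": [[[0,0,-0.01],[0,0,0],1],[[0,0,-0.02],[0,0,0],1],[[0,0,-0.03],[0,0,0],1],[[0,0,-0.03],[0,0,0],1],[[0,0,-0.01],[0,0,0],1],[[0,0,0],[0,0,0],1],[[0,0,0],[0,0,0],1],[[0,0,0],[0,0,0],1]]}}

```text
time: 23.85
tool_pos: [523.6, 7.8, 110.1]
tcp_rot: [179.7, 0.0, 12.0]
ft_force: [-0.4, -0.3, -2.1]
finger_gap: 61.1
```

Run:
```python
from tin import *
c=cam("wrist"); cv2.imwrite("pics/w17.png",c[0]); s=r.sense(); print(s["tool_pos"],s["tcp_rot"],s["time"],s["ft_force"],s["finger_gap"])
```

```text
[523.3   7.8 109.8] [179.7   0.1  12. ] 23.9 [ 0.5  0.1 -2.4] 61.38530047885398
```

View pics/w17.png

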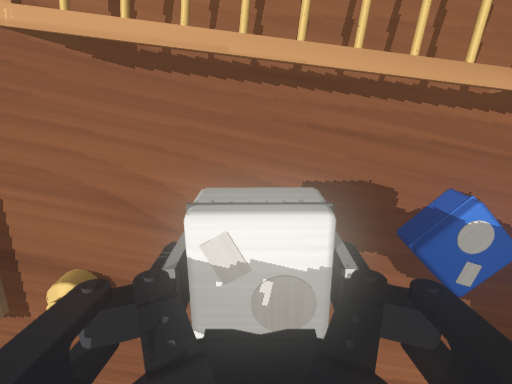

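Call:
{"name": "carry_out", "arguments": {"increments": [[[0,-0.01,-0.01],[0,0,0],1],[[-0.003,-0.025,-0.002],[0,0,0],1],[[-0.005,-0.034,0],[0,0,0],1],[[-0.005,-0.034,0],[0,0,0],1],[[-0.005,-0.034,0],[0,0,0],1],[[-0.005,-0.034,0],[0,0,0],1],[[-0.005,-0.034,0],[0,0,0],1],[[-0.005,-0.034,0],[0,0,0],1],[[-0.005,-0.034,0],[0,0,0],1],[[-0.005,-0.03,0],[0,0,0],1],[[-0.003,-0.02,0],[0,0,0],1],[[0,-0.01,0],[0,0,0],1]]}}

```text
time: 25.1
tool_pos: [396.8, 339.7, 118.3]
tcp_rot: [179.9, 0.8, 11.8]
ft_force: [0.5, -0.6, -1.3]
finger_gap: 61.2
```

Call:
{"name": "carry_out", "arguments": {"increments": [[[0,0,0],[0,0,0],1],[[0,0,0],[0,0,0],1],[[0,0,0],[0,0,0],1],[[0,0,0],[0,0,0],1]]}}

```text
time: 25.5
tool_pos: [396.5, 338.8, 117.7]
tcp_rot: [179.8, 0.9, 11.8]
ft_force: [0.5, 0.4, -0.9]
finger_gap: 61.6
```

Run:
```python
from tin import *
c=cam("wrist"); cv2.imwrite("pics/w18.png",c[0]); s=r.sense(); print(s["tool_pos"],s["tcp_rot"],s["time"],s["ft_force"],s["finger_gap"],s["joint_pos"])
c=cam("top"); cv2.imwrite("pics/t18.png",cv2.resize(c[0][180:310,70:230],None,fx=4,fy=4))
```

```text
[396.5 338.7 117.7] [179.8   0.9  11.8] 25.55 [ 0.6 -0.3 -1.8] 61.182089960722536 [ 34.8   1.1 104.1   0.1  75.7 112.9]
```

View pics/w18.png

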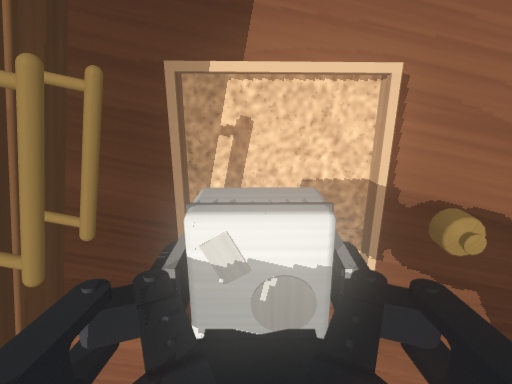

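View pics/t18.png

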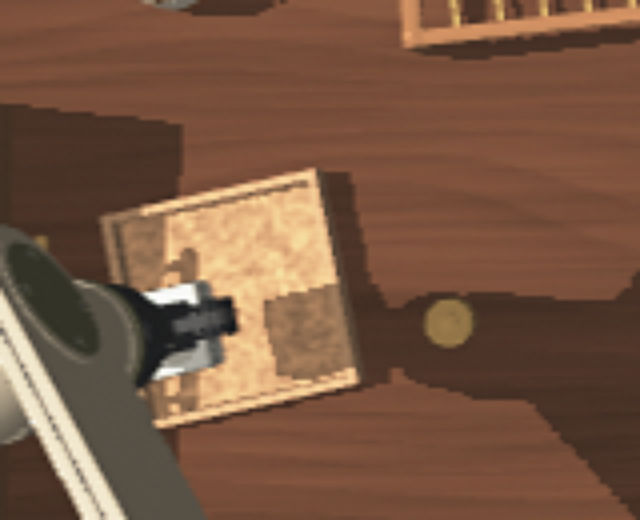

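Run:
```python
from tin import *
c=cam("wrist")
P=toplane(c,[(165,63),(402,65),(177,75),(391,75)],30)[:,:2]; print(P)
u=P[1]-P[0]; L=np.linalg.norm(u); u/=L; n=np.array([u[1],-u[0]]); n=-n if n[0]>0 else n
print("width",L,"yaw",np.degrees(np.arctan2(u[1],u[0]))+90,"centre",(P[0]+P[1])/2+85*n)
s=r.sense();print(s["tool_pos"],s["tcp_rot"])
```

```text
[[477.7 425.3]
 [511.1 259.9]
 [471.5 416. ]
 [503.1 265.3]]
width 168.79093445034363 yaw 11.402112497656262 centre [411.1 325.8]
[396.5 339.  117.8] [179.8   0.9  11.8]
```

The wrist view gives the box centre as (411,326), and the top view gave (409,325). I'll centre, level and lower in stages.

Call:
{"name": "carry_out", "arguments": {"increments": [[[0.006,0.008,0],[-0.002,0.016,0],1],[[0.006,0.009,0],[0,0,0],1],[[0,0,0.012],[0,0,0],1],[[0,0,0.02],[0,0,0],1],[[0,0,0.012],[0,0,0],1],[[0,0,0],[0,0,0],1],[[0,0,0],[0,0,0],1],[[0,0,0],[0,0,0],1]]}}

```text
time: 26.45
tool_pos: [414.3, 321.5, 70.8]
tcp_rot: [179.6, -0.1, 11.7]
ft_force: [0.9, -0.6, -1.3]
finger_gap: 61.0
```

Call:
{"name": "carry_out", "arguments": {"increments": [[[-0.002,-0.003,0.01],[0.005,0,0],1],[[0,0,0.014],[0,0,0],1],[[0,0,0.01],[0,0,0],1],[[0,0,0],[0,0,0],1],[[0,0,0],[0,0,0],1],[[0,0,0],[0,0,0],1]]}}

```text
time: 27.05
tool_pos: [411.8, 324.9, 34.6]
tcp_rot: [180.0, -0.2, 11.7]
ft_force: [0.7, -0.4, -1.7]
finger_gap: 61.5
```

Run:
```python
from tin import *
c=cam("wrist"); cv2.imwrite("pics/w19.png",c[0]); s=r.sense(); print(s["tool_pos"],s["tcp_rot"],s["time"],s["ft_force"],s["finger_gap"])
c=cam("scene"); cv2.imwrite("pics/s19.png",cv2.resize(c[0][160:300,330:490],None,fx=4,fy=4))
```

```text
[412.  324.9  34.8] [180.   -0.2  11.7] 27.1 [-0.2 -0.1 -1.3] 60.95010845768368
```

View pics/w19.png

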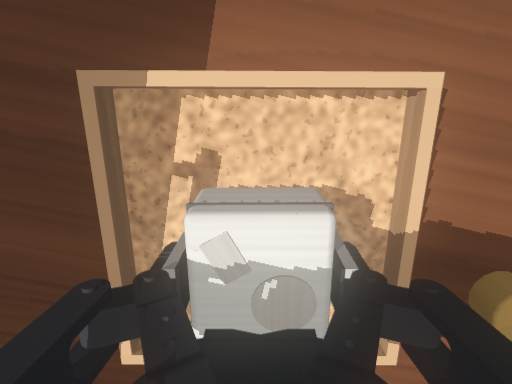

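View pics/s19.png

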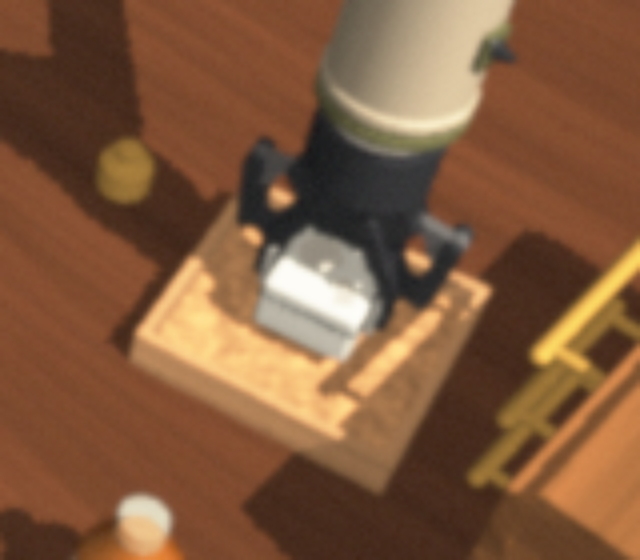

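The tin is centred inside the walls. I'll lower slowly and watch the vertical force.

Call:
{"name": "carry_out", "arguments": {"increments": [[[0,0,0.005],[0,-0.003,0],1],[[0,0,0.004],[0,0,0],1],[[0,0,0],[0,0,0],1],[[0,0,0],[0,0,0],1],[[0,0,0],[0,0,0],1]]}}

```text
time: 27.65
tool_pos: [412.9, 325.5, 26.2]
tcp_rot: [-180.0, -0.1, 11.7]
ft_force: [0.9, -0.6, -2.5]
finger_gap: 61.2
```

Call:
{"name": "carry_out", "arguments": {"increments": [[[0,0,0.002],[0,0,0],1],[[0,0,0],[0,0,0],1],[[0,0,0],[0,0,0],1]]}}

```text
time: 27.95
tool_pos: [413.1, 325.6, 24.3]
tcp_rot: [-180.0, -0.2, 11.7]
ft_force: [-0.3, 0.3, -1.0]
finger_gap: 61.3
```

Call:
{"name": "carry_out", "arguments": {"increments": [[[0,0,0.002],[0,0,0],1],[[0,0,0],[0,0,0],1],[[0,0,0],[0,0,0],1]]}}

```text
time: 28.25
tool_pos: [413.2, 325.6, 22.1]
tcp_rot: [-179.9, -0.2, 11.7]
ft_force: [0.5, 0.1, -1.6]
finger_gap: 61.0
```

Call:
{"name": "carry_out", "arguments": {"increments": [[[0,0,0.001],[0,0,0],1],[[0,0,0],[0,0,0],1],[[0,0,0],[0,0,0],1]]}}

```text
time: 28.55
tool_pos: [413.1, 325.6, 21.0]
tcp_rot: [-179.9, -0.2, 11.7]
ft_force: [-0.4, 0.2, -2.1]
finger_gap: 60.9
```

Call:
{"name": "carry_out", "arguments": {"increments": [[[0,0,0.001],[0,0,0],1],[[0,0,0],[0,0,0],1],[[0,0,0],[0,0,0],1]]}}

```text
time: 28.85
tool_pos: [413.4, 325.8, 20.2]
tcp_rot: [-179.9, -0.2, 11.7]
ft_force: [0.4, 0.1, -2.2]
finger_gap: 61.2
```

Call:
{"name": "carry_out", "arguments": {"increments": [[[0,0,0.001],[0,0,0],1],[[0,0,0],[0,0,0],1],[[0,0,0],[0,0,0],1]]}}

```text
time: 29.15
tool_pos: [413.6, 326.0, 20.5]
tcp_rot: [-179.9, -0.2, 11.7]
ft_force: [-0.8, 0.5, -1.8]
finger_gap: 61.2
```

Run:
```python
from bench import r
import numpy as np
a=[]
for k in range(5): r.snapshot("wrist"); s=r.sense(); a.append(s["ft_force"][2])
print(np.round(a,1),s["tool_pos"])
```

```text
[-2.1 -2.1 -2.1 -1.6 -2.2] [413.45989578 325.8531675   20.28586263]
```

Call:
{"name": "carry_out", "arguments": {"increments": [[[0,0,0.002],[0,0,0],1],[[0,0,0],[0,0,0],1],[[0,0,0],[0,0,0],1]]}}

```text
time: 29.7
tool_pos: [413.9, 326.2, 20.9]
tcp_rot: [-180.0, -0.2, 11.7]
ft_force: [0.7, 0.7, -1.7]
finger_gap: 61.2
```

Run:
```python
from bench import r
import numpy as np
a=[]
for k in range(5): r.snapshot("wrist"); s=r.sense(); a.append(s["ft_force"][2])
print(np.round(a,1),s["tool_pos"])
```

```text
[-2.1 -1.1 -0.3 -1.8 -0.6] [413.56782862 325.96179485  20.34841017]
```

Call:
{"name": "carry_out", "arguments": {"increments": [[[0,0,0.002],[0,0,0],1],[[0,0,0.002],[0,0,0],1],[[0,0,0],[0,0,0],1]]}}

```text
time: 30.25
tool_pos: [413.8, 326.2, 20.7]
tcp_rot: [180.0, -0.1, 11.7]
ft_force: [-0.4, -0.3, -2.0]
finger_gap: 61.1
```

The height no longer follows downward commands: it stays at about 20.5, and 20 was expected for contact with the cork. So the tin is standing on the cork. I'll open gently and retreat upward.

Call:
{"name": "carry_out", "arguments": {"increments": [[[0,0,0],[0,0,0],0.25],[[0,0,0],[0,0,0],0.2],[[0,0,0],[0,0,0],0.1],[[0,0,0],[0,0,0],0],[[0,0,0],[0,0,0],0],[[0,0,0],[0,0,0],0],[[0,0,0],[0,0,0],0]]}}

```text
time: 30.95
tool_pos: [414.2, 326.4, 20.3]
tcp_rot: [180.0, -0.1, 11.7]
ft_force: [-0.2, -0.0, -0.7]
finger_gap: 85.5
```

Run:
```python
from tin import *
c=cam("wrist"); cv2.imwrite("pics/w20.png",c[0]); s=r.sense(); print(s["tool_pos"],s["tcp_rot"],s["time"],s["ft_force"],s["finger_gap"])
```

```text
[414.2 326.4  20.3] [180.   -0.1  11.7] 31.0 [-0.1  0.3  0.6] 85.55785295826942
```

View pics/w20.png

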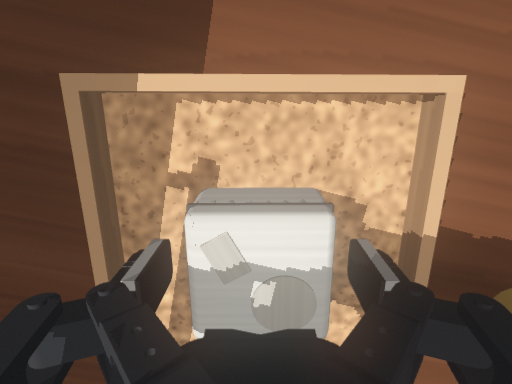

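Released, with the tin unmoved in the view. Retreat upward.

Call:
{"name": "carry_out", "arguments": {"increments": [[[0,0,-0.01],[0,0,0],0],[[0,0,-0.02],[0,0,0],0],[[0,0,-0.03],[0,0,0],0],[[0,0,-0.03],[0,0,0],0],[[0,0,-0.03],[0,0,0],0],[[-0.01,0.02,-0.03],[0,0,0],0],[[-0.01,0.03,-0.03],[0,0,0],0],[[-0.01,0.04,-0.01],[0,0,0],0],[[-0.01,0.04,0],[0,0,0],0],[[0,0.03,0],[0,0,0],0],[[0,0.02,0],[0,0,0],0],[[0,0,0],[0,0,0],0]]}}

```text
time: 32.2
tool_pos: [411.0, 135.9, 228.6]
tcp_rot: [179.9, -0.7, 11.9]
ft_force: [-0.0, 0.1, 0.8]
finger_gap: 85.3
```

Call:
{"name": "carry_out", "arguments": {"increments": [[[0,0,0],[0,0,0],0],[[0,0,0],[0,0,0],0],[[0,0,0],[0,0,0],0],[[0,0,0],[0,0,0],0],[[0,0,0],[0,0,0],0],[[0,0,0],[0,0,0],0]]}}

```text
time: 32.8
tool_pos: [410.4, 138.9, 229.5]
tcp_rot: [180.0, -0.8, 12.1]
ft_force: [-1.0, -0.7, 0.4]
finger_gap: 85.3
```

Run:
```python
from tin import *
s=r.sense(); print(s["tool_pos"],s["tcp_rot"],s["time"],s["ft_force"],s["qd"])
c=cam("top"); cv2.imwrite("pics/t21.png",c[0]); 
try: print(tin(c,(95,220,165,290),54))
except Exception as e: print(e)
c=cam("scene"); cv2.imwrite("pics/s21.png",c[0])
```

```text
[410.4 138.9 229.5] [180.   -0.8  12.1] 32.8 [-1.  -0.7  0.4] [ 0.5  0.3 -0.1 -0.   0.   0.1]
(array([ 108,  243,   57,   47, 2369], dtype=int32), array([368.8, 286.8]), ((375.6134338378906, 289.1391296386719), (172.04855346679688, 138.6753692626953), 88.95858001708984))
```

View pics/t21.png

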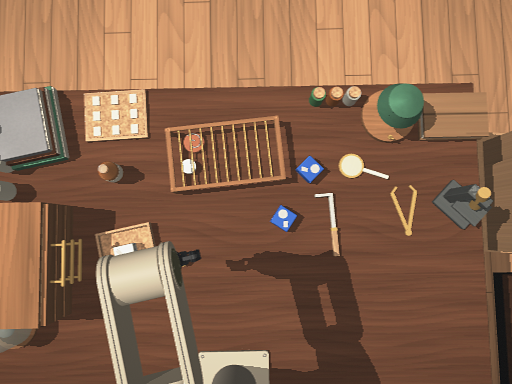

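View pics/s21.png

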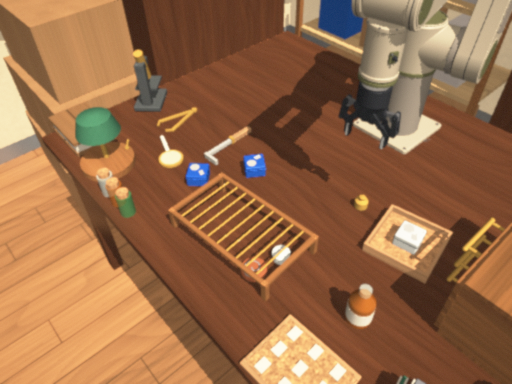

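The scene view shows the tin upright in the box at (409,236), the hook flat at (228,145), and every bystander at its starting pixel position. Hand in.

Run:
```python
from h import *
a=cv2.imread("pics/scene0.png"); c=cam("scene")[0]
d=cv2.absdiff(a,c).max(2)>60
for n,(x0,y0,x1,y1) in dict(lens=(155,135,188,170),cal=(155,105,200,132),pill_amm=(245,240,295,275),bottle=(340,280,380,330),weight=(350,192,372,212),blue1=(183,158,212,188),blue2=(240,150,268,180),hook=(200,125,255,165)).items(): print(n,d[y0:y1,x0:x1].sum())
print(r.hand_in())
```

```text
lens 0
cal 0
pill_amm 52
bottle 0
weight 0
blue1 0
blue2 0
hook 28
the job is handed in; nothing more can be done
None
```

The tin now stands upright on the cork near the middle of the box, and the job is handed in at about 33 s of the 72 s allowed.

I picked up the hook by its handle, reached under the rack, and dragged the tin fully out in front. I then laid the hook back flat where it had been. Only after that did I grip the tin, carry it to the box and lower it onto the cork.

**Final checks:**
- **Tin:** the scene picture shows it upright inside the box. The height at contact was about 20.5 mm, against about 20 mm expected.
- **Other things:** comparing before and after pictures, the lens, calipers, bottle, weight and both blue look-alikes showed no change.
- **Under the rack:** 52 pixels changed around the pillbox and ammonite. I did not look into these; I think it is changed light or the missing square tin, because both sit at their old places in the pictures.
- **Hook:** 28 pixels changed around it, which I take as being laid back about a millimetre off.

**Two checks did not work:**
- **Force on the cork:** the force reading hardly rose at contact, so I judged it from the height no longer dropping.
- **Tin position from above:** the final automatic measurement failed because the arm blocked the view. The tin's place in the box rests on the wrist and scene pictures instead.

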